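# Amber filter in, dish on the glass, lamp on

## Task

Get the microscope's light base ready for the light-sensitive specimen: press in the red latch tab on the filter slider's grip, slide it one click from the clear to the amber position and let the latch snap in, and set the orange-banded dish down gently, upright, in the middle of the round glass stage plate. Only when both are in place and you have let go of them, push the lamp's rocker switch over to on (green-dot end down). Leave the other two dishes, the oil bottle and the objective case where they stand.

Things in the scene. Friction and masses are not known exactly. Their poses are not given: they have to be found in the camera images.
- light_base: Transmitted-light base of a stereo microscope: cream box with a red band, 300 (x) x 240 (y) mm, fixed. Origin: centre of its underside; x points from its front (robot side) to the back, y left, z up. Flat deck 62 mm up. 'On the base' = in this frame, mm. Only the slider grip, its rail and the rocker stand solid above the deck (the 4 mm clip sockets are only drawn).
- stage_center (a point): Centre of the upper face of the round glass stage plate (diameter 100 mm, flush with the deck, in a black square surround); on the base at (30, 0, 62). Axes as the base. The filter in use shows in a 34 mm window under its middle.
- slider_grip (a point): Middle of the squeezed slider grip, 23 mm above the deck, on the base at (-107.5, -18 + slider, 85). A black fin 14 mm thick (x), 22 wide, top 37 mm above the deck; behind this point its back face is at x +10.5 mm, its front at -3.5. With the red tab on its front the grip is 28 mm thick released, 21 squeezed: pinch from above, front to back, 10 to 25 N. Moves with the grip.
- tab_face (a point): Centre of the red latch tab's outer (front, robot-side) face, 23 mm above the deck; 17.5 mm in front of slider_grip when out, 10.5 when fully in. Tab 7 mm thick, 20 wide, 11 to 35 mm above the deck. Below and in front of it lies the fixed aluminium index rail, 9 mm high, 14.5 to 29.5 mm in front of slider_grip: keep fingertips 11 mm or more above the deck.
- filter_slider (a joint): Slider position, m, growing to the base's +y: 0 = clear stop (white dot, where it starts), 0.036 = amber stop (orange dot, wanted), 0.072 = blue stop (end). Slides with about 1 N when the tab is in; with the tab out a sprung 6 mm pin in a notch of the rail locks it (1.5 mm play either way). Let go within 2.5 mm of a stop, the pin centres the slider itself and snaps home.
- latch_tab (a joint): Latch tab travel towards the base's +x, m: 0 = out (latched), 0.007 = fully in; the slider is free beyond 0.0055. Spring 2.5 N at rest to 6 N fully in. Reads about 0.0055 when let go between stops.
- amber_stop (a point): Where slider_grip is when the slider stands at the amber stop; on the base at (-107.5, 18, 85). Axes as the base. Fixed to the base.
- lamp_rocker (a joint): Lamp rocker switch, rad: 0 = off (start; back end with the green dot raised), 0.44 = on (dotted end down, front end raised). Over-centre: snaps to whichever side of 0.22 it is on.
- rocker_pivot (a point): Fixed point in the middle of the lamp rocker, 8 mm above the deck, on the base at (-100, -88, 70). Black paddle 28 (x) x 20 mm in a 36 x 28 bezel 4 mm high. A shallow V: the half that is down lies level, 8 mm above the deck; the other rises to 14 mm at its end. To switch on, press the end 12 mm to +x straight down (about 5 N) with shut fingers until their tips are 9 mm above the deck.
- rocker_on_end (a point): Upper edge of the rocker's green-dotted (back) end; moves with the rocker.
- dish_tray: Shallow steel tray fixed to the bench, 240 (x) x 118 (y) mm, floor 3 mm above the bench, rim 6 mm high. Origin: centre of its underside. The three dishes stand in it in a row along its x axis, about 72 mm apart, about 35 mm clear of its long rims; which is where varies.
- dish_orange: The wanted specimen: clear round lidded culture dish, 42 mm diameter, 14 mm high, orange band round the lid, 30 g. Origin: centre of its underside; z up.
- dish_blue: Like the wanted dish with a blue band; stays in the tray.
- dish_white: Like the wanted dish with a white band; stays in the tray.
- oil_bottle: Small amber immersion-oil bottle, 32 mm diameter, 66 mm high, on the bench to the right of the base; stays. Origin: centre of its underside.
- objective_case: Objective in its clear screw case with black foot, 38 mm diameter, 58 mm high, on the bench to the left of the tray; stays. Origin: centre of its underside.
Things that resemble listed ones, but are neither listed nor needed, are in the scene too. What is shaped like the dish_orange but pink or turquoise is not meant.

How it is judged:
By the outcome, as a careful person would: the job done as asked, in the order asked, and still so for the second after the job is handed in, with the robot touching nothing.
It also fails if it takes over 51 s, if anything falls off the work surface, if the arm or the gripper's body presses on something with over 40 N, if the wrist force passes 120 N, or if a joint passes its speed limit or range.

## Robot

A 7-joint arm with a two-finger parallel gripper is mounted at the origin on the work surface. World frame = base frame: x ahead of the robot, y to its left, z up, the work surface at z = 0. Lengths are in mm, angles in rad, forces in N, time in s.
With the tool pointing down it reaches from about 350 to 900 mm from the base axis. Payload 7.2 kg.
Tool frame: the origin (TCP) lies on the centre line of the jaws, within the pads' length; the fingertips stand 11 mm ahead of it and the grasp point (between the pads) lies 8 mm behind it (r.finger_overhang is the distance from the TCP to the fingertips, in mm); z points along the fingers, y is the line along which they close (so a half turn about z gives the same grasp; the last joint's range is limited). The gripper opens to 88 mm and grips with 3 to 60 N. Pads are 20 mm wide; open, the fingers measure 115 mm over their backs; the gripper's body (75 mm by 178 mm) begins 61 mm behind the grasp point.
Start: joints at [-1.341, 0.411, -0.013, 1.596, 0.006, 1.134, -0.082], TCP at [183.395, 597.49, 233.653] pointing down, gripper open.
Joint ranges: [-2.95, 2.95], [-0.29, 1.99], [-1.47, 1.44], [0.14, 2.54], [-1.03, 4.17], [0.13, 1.85], [-2.86, 2.86]. Speed limits (rad/s): [2.39, 2.39, 3.01, 3.01, 3.14, 3.14, 3.14].

## Interface

Orientations are given as a unit quaternion [x, y, z, w].
In Python, from station import r gives the robot as it stands. The module is installed in compiled form; this text tells all that it offers. Calls block until the motion is done:
- r.reach(position, orientation): joint-space move of the TCP to a pose.
- r.line_to(position, frame=None, feed=150, force_limit=None): straight line of the TCP; frame=None keeps the orientation; feed is the mean speed in mm/s. With force_limit (N) it stops when the force on the tool has changed by that much, and returns True; else False.
- r.move_joints(angles): joint-space move.
- r.gripper_to(opening): finger opening in mm; the grip force is fixed at half the most; returns when the fingers have stopped.
- r.sleep(seconds).
- r.solve_ik(position, orientation): joint angles nearest the present ones, or None.
- r.observe(): the state.
- r.camera(name): name is "side" or "top"; returns (picture, depth): 384x512x3 uint8, blue, green, red; 384x512 float32, mm along the optical axis (not along the pixel's ray), 0 where there is no reading.
- r.get_calibration(name): a dict with "fx", "fy", "cx", "cy" (pixels), "k1" (the pictures are not rectified: a ray, as slopes to the right and down, at radius r is drawn at 1 + k1 r^2 times it, then the intrinsics apply), "xyz" and "orientation" of the camera in the world. Camera axes: x right, y down, z forward; pixel columns grow to the right and rows downward; lengths in mm; the calibration is good to about 2 mm. A picture is of the moment at which its call begins. get_calibration takes no time and is no camera call.
A pose or a line that the arm cannot do raises r.PlanningError and nothing moves.
- r.job_done(): hands the job in; it is judged then, once.
Trained networks look in the newest picture that a camera, given by its name, has taken for a name from the list of things; names that differ only in an ending like _2 or _b are one class to them, and where a whole thing is asked for, a point or a joint stands for the part that bears it (a point fixed in the world has none). Each returns a list of dicts, best first, with "confidence" (0 to 1); they miss things now and then, are a little off and sometimes report something else, mostly with a low value. They report only what shows in the picture. A call takes as long as a camera call. They do not tell look-alikes from the thing itself.
- r.trace(camera, label): "region" (384x512 bool, what is visible of it) and "bbox" ([left, top, width, height] in pixels, round what is visible of it).
The state is a dict: "t": time; "joint_positions": joint angles; "qvel": joint speeds; "joint_efforts": joint torques, N m; "ee_pos": TCP position; "eef_rot": TCP orientation; "force": force on the tool from outside, world axes, zero at the start; "ft_torque": the same for the moment, N m; "opening": finger opening in mm; "grip_force": force on a finger pad.
Only numpy, scipy, OpenCV 4.12 (cv2) and the standard library are available. Lean on these libraries where they do the work, as an engineer would, in place of code of your own. Each camera call takes 0.05 s, during which the arm holds its last target. There are 200 camera calls.

## Working session

There is one attempt and no reset: what is moved stays moved. The work goes in short steps, each a Python script; the robot and the scene stay as the last script left them, time stands still between calls to the robot, and variables do not carry over. Pictures are saved under pics/ and viewed, at most 10 in all, crops included, and the job is handed in when it is done.

```bash
mkdir -p pics; cat > h.py <<'E'
from station import r
import numpy as np, cv2
from scipy.spatial.transform import Rotation as R
def cloud(name,depth):
    c=r.get_calibration(name); v,u=np.mgrid[:384,:512]
    x=(u-c["cx"])/c["fx"]; y=(v-c["cy"])/c["fy"]; a,b=x.copy(),y.copy()
    for _ in range(8):
        s=1+c["k1"]*(a*a+b*b); a,b=x/s,y/s
    P=np.stack([a,b,np.ones_like(a)],-1)*depth[...,None]
    return P@R.from_quat(c["orientation"]).as_matrix().T+np.array(c["xyz"])
def project(name,p):
    c=r.get_calibration(name); q=R.from_quat(c["orientation"]).as_matrix().T@(np.array(p)-c["xyz"])
    a,b=q[:2]/q[2]; s=1+c["k1"]*(a*a+b*b); return c["fx"]*a*s+c["cx"],c["fy"]*b*s+c["cy"]
E
python3 - <<'E'
from h import *
for n in ("top","side"):
    im,d=r.camera(n); cv2.imwrite(f"pics/{n}0.png",cv2.resize(im,(800,600))); np.savez(f"{n}0.npz",im=im,d=d)
    P=cloud(n,d); c=r.get_calibration(n); print(n,c["xyz"])
    for l in ("light_base","slider_grip","lamp_rocker","dish_tray","dish_orange","dish_blue","dish_white","oil_bottle","objective_case"):
        for k in r.trace(n,l)[:4]:
            m=k["region"]&(d>0); q=P[m]
            if len(q): print(l,round(k["confidence"],2),k["bbox"],np.median(q,0).round(),np.percentile(q,2,0).round(),np.percentile(q,98,0).round())
s=r.observe();print(s["t"],s["eef_rot"],s["ee_pos"])
E
```

```text
top [ 336.80463671   -7.03143381 1246.70974801]
light_base 0.93 [265.2, 104.7, 92.6, 110.1] [ 569. -134.   63.] [ 429. -250.   57.] [719. -20.  72.]
slider_grip 0.53 [312.0, 190.2, 14.0, 14.1] [ 466. -149.   86.] [ 448. -169.   61.] [ 484. -135.  102.]
lamp_rocker 0.55 [340.7, 190.2, 7.6, 8.0] [ 472. -219.   72.] [ 460. -228.   67.] [ 483. -211.   77.]
dish_tray 0.69 [151.0, 128.4, 44.1, 87.1] [546. 245.   3.] [436. 187.  -2.] [669. 301.   9.]
dish_orange 0.72 [190.9, 228.9, 15.5, 10.8] [373. 171.  13.] [357. 152.   9.] [390. 188.  19.]
dish_orange 0.63 [113.4, 157.7, 21.7, 20.6] [555. 374.  53.] [541. 361.  -1.] [578. 414.  62.]
dish_orange 0.6 [162.5, 225.4, 13.6, 17.0] [380. 249.  14.] [362. 230.   6.] [398. 268.  19.]
dish_orange 0.54 [207.6, 189.3, 16.5, 11.9] [483. 123.  13.] [464. 104.   8.] [502. 140.  19.]
dish_blue 0.66 [166.4, 136.3, 16.4, 13.7] [627. 241.  17.] [610. 225.  12.] [642. 257.  21.]
dish_white 0.69 [168.3, 161.9, 14.3, 15.3] [555. 238.  16.] [539. 222.  11.] [573. 256.  20.]
oil_bottle 0.71 [391.1, 150.1, 16.0, 9.7] [ 588. -386.   39.] [ 576. -408.   -2.] [ 61
[... 622 characters left out ...]
400. 271.  17.]
dish_orange 0.51 [271.5, 259.2, 16.4, 13.7] [375. 175.  13.] [356. 154.   1.] [393. 191.  17.]
dish_orange 0.49 [237.9, 239.9, 19.0, 11.4] [486. 126.  13.] [465.  91.  -0.] [510. 145.  18.]
dish_blue 0.48 [174.6, 264.5, 15.9, 11.4] [626. 247.  16.] [607. 226.   9.] [645. 264.  20.]
dish_white 0.51 [201.7, 264.2, 12.6, 13.3] [555. 243.  16.] [538. 223.  11.] [573. 261.  20.]
oil_bottle 0.62 [243.7, 129.2, 10.5, 17.3] [ 589. -382.   32.] [ 576. -456.    1.] [ 606. -374.   67.]
objective_case 0.67 [181.1, 297.5, 16.8, 25.0] [556. 391.  45.] [543. 370.   6.] [575. 398.  59.]
1.0 [1.48316283e-01 9.88939977e-01 3.72880463e-05 7.57750500e-06] [183.38784988 597.50406189 233.66827719]
```

```bash
python3 - <<'E'
from h import *
a=np.load("top0.npz")["im"]; b=np.load("side0.npz")["im"]
A=cv2.resize(a[90:250,100:420],(800,400),interpolation=cv2.INTER_CUBIC)
cv2.imwrite("pics/topc.png",A)
cv2.imwrite("pics/sidec.png",cv2.resize(b[120:340,140:320],(490,600),interpolation=cv2.INTER_CUBIC))
E
```

```text
(no output)
```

View pics/topc.png

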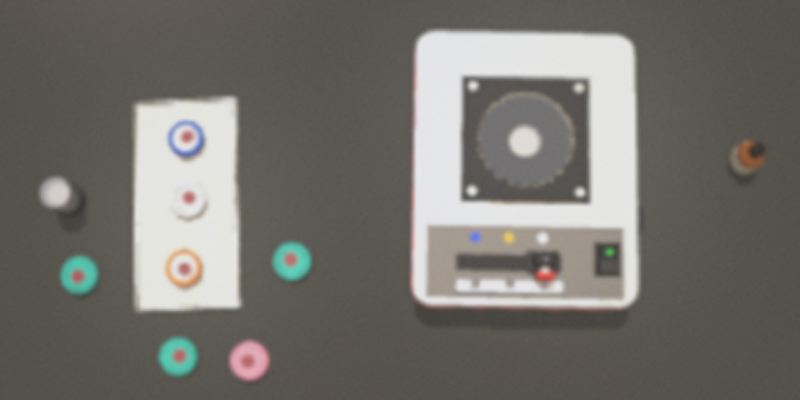

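View pics/sidec.png

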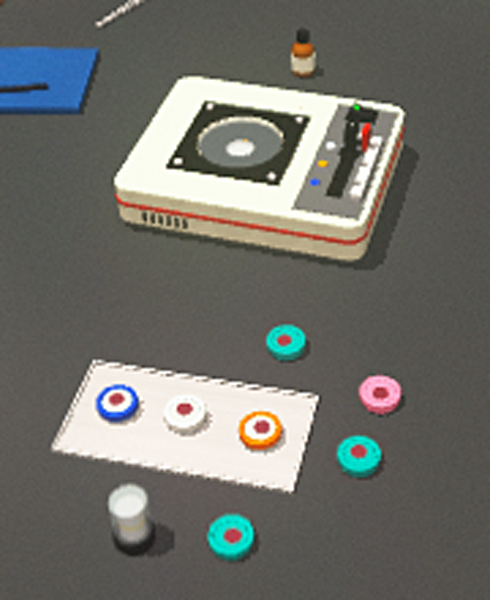

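```bash
cat >> h.py <<'E'
def onplane(name,uv,z):
    c=r.get_calibration(name); uv=np.atleast_2d(np.array(uv,float))
    x=(uv[:,0]-c["cx"])/c["fx"]; y=(uv[:,1]-c["cy"])/c["fy"]; a,b=x.copy(),y.copy()
    for _ in range(8):
        s=1+c["k1"]*(a*a+b*b); a,b=x/s,y/s
    D=np.stack([a,b,np.ones_like(a)],-1)@R.from_quat(c["orientation"]).as_matrix().T
    o=np.array(c["xyz"]); return o+D*((z-o[2])/D[:,2])[:,None]
def blobs(m):
    n,l,s,c=cv2.connectedComponentsWithStats(m.astype(np.uint8),connectivity=4)
    return [(s[i],c[i],l==i) for i in range(1,n)]
E
python3 - <<'E'
from h import *
for n in ("top","side"):
    f=np.load(n+"0.npz"); im,d=f["im"],f["d"]; P=cloud(n,d); h=cv2.cvtColor(im,cv2.COLOR_BGR2HSV)
    q0=onplane(n,np.stack(np.mgrid[:512,:384],-1).reshape(-1,2),62)[:,:2].reshape(512,384,2).transpose(1,0,2)
    box=(abs(q0[...,0]-572)<175)&(abs(q0[...,1]+135)<150)
    deck=box&(P[...,2]>50)&(P[...,2]<75)
    print(n,"deckz",np.median(P[deck][:,2]))
    m=deck; 
    for s,c,mm in blobs(m):
        if s[4]>500: print(" deck",s[4],cv2.minAreaRect(q0[mm].astype(np.float32)))
    st=box&(abs(q0[...,0]-600)<75)&(abs(q0[...,1]+135)<75)
    for s,c,mm in blobs(st&(im.max(2)<110)):
        if s[4]>200: print(" black",s[4],cv2.minAreaRect(q0[mm].astype(np.float32)))
    for s,c,mm in blobs(st&(im.min(2)>160)):
        if s[4]>=3: print(" white",s[4],onplane(n,c,62).round(1))
    ca=(abs(q0[...,0]-470)<50)&(abs(q0[...,1]+140)<110)
    # lamp/slider: coloured things
    H,S,V=cv2.split(h)
    for nm,cond,z in (("green",(H>45)&(H<75)&(S>90),74),("red",((H<6)|(H>174))&(S>130),85),("blue",(H>105)&(H<130)&(S>90),62),("yel",(H>15)&(H<32)&(S>80),62)):
        for s,c,mm in blobs(cond&ca):
            if s[4]>3: print(" ",nm,s[4],onplane(n,c,z).round(1))
    for s,c,mm in blobs((H>6)&(H<24)&(S>110)&(abs(P[...,0]-485)<40)&(abs(P[...,1]-245)<40)):
        if s[4]>15: print(" dish",s[4],cv2.minEnclosingCircle(onplane(n,np.argwhere(mm)[:,::-1],17)[:,:2].astype(np.float32)),onplane(n,c,15).round(1))
    tr=(P[...,2]<12)&(im.min(2)>120)&(abs(P[...,0]-550)<140)&(abs(P[...,1]-245)<80)
    for s,c,mm in blobs(tr):
        if s[4]>500: print(" tray",cv2.minAreaRect(P[mm][:,:2].astype(np.float32)))
E
```

```text
top deckz 62.687032786749
 deck 9446 ((575.8260498046875, -135.11550903320312), (239.7333526611328, 302.5743408203125), 87.84564208984375)
 black 1078 ((606.1746826171875, -136.22268676757812), (135.1010284423828, 130.7226104736328), 88.96886444091797)
 white 426 [[ 562.7 -121.8   62. ]]
 white 8 [[666.9 -81.4  62. ]]
 white 7 [[ 662.8 -196.7   62. ]]
 white 116 [[ 603.4 -135.3   62. ]]
 white 9 [[550.4 -76.7  62. ]]
 white 9 [[ 547.7 -193.6   62. ]]
  green 9 [[ 480.6 -220.3   74. ]]
  red 15 [[ 454.1 -150.    85. ]]
  blue 9 [[500.3 -79.5  62. ]]
  yel 16 [[ 499.2 -114.6   62. ]]
 tray ((554.4447631835938, 245.08856201171875), (247.5124969482422, 123.90662384033203), 0.9702711701393127)
side deckz 62.96341414649282
 deck 4270 ((576.314453125, -128.31192016601562), (257.020263671875, 303.8323059082031), 88.04378509521484)
 black 553 ((607.9580078125, -136.87554931640625), (138.19654846191406, 137.43405151367188), 88.00694274902344)
 white 4 [[ 666.5 -200.6   62. ]]
 white 4 [[ 558.8 -208.7   62. ]]
 white 169 [[ 559.9 -105.3   62. ]]
 white 41 [[ 615.8 -177.8   62. ]]
 white 4 [[ 548.6 -196.    62. ]]
 white 3 [[ 654.9 -150.6   62. ]]
 white 48 [[ 604.5 -124.5   62. ]]
 white 6 [[669.2 -85.   62. ]]
 white 5 [[552.9 -80.3  62. ]]
  green 5 [[ 481.7 -218.7   74. ]]
  red 24 [[ 456.1 -150.4   85. ]]
  blue 8 [[501.6 -80.9  62. ]]
  yel 8 [[ 500.4 -117.9   62. ]]
 dish 108 ((478.60516357421875, 247.88330078125), 23.35978889465332) [[477.9 249.3  15. ]]
 tray ((557.12158203125, 242.308837890625), (245.0163116455078, 128.3777313232422), 1.5201787948608398)
```

```bash
cat >> h.py <<'E'
YAW=np.radians(-2.0); B0=np.array([576.5,-135.2])
def base(x,y): 
    c,s=np.cos(YAW),np.sin(YAW); return B0+np.array([c*x-s*y,s*x+c*y])
def quat(th):  # tool down, tool y along world angle th
    f=(np.pi/2-th)/2; return [np.sin(f),np.cos(f),0,0]
def best(p,th):
    q=np.array(r.observe()["joint_positions"]); o=[]
    for k in (0,np.pi):
        s=r.solve_ik(list(p),quat(th+k))
        if s is not None: o.append((np.abs(np.array(s)-q).max(),quat(th+k)))
    return min(o,key=lambda t:t[0])[1]
def st(tag=""):
    s=r.observe(); print(tag,"t%.1f"%s["t"],np.round(s["ee_pos"],1),"F",np.round(s["force"],1),"open %.2f grip %.1f"%(s["opening"],s["grip_force"])); return s
E
python3 - <<'E'
from h import *
for n in ("top","side"):
    im=np.load(n+"0.npz")["im"]; h=cv2.cvtColor(im,cv2.COLOR_BGR2HSV); H,S,V=cv2.split(h)
    u,v=map(int,project(n,(481,240,17))); w=np.zeros(H.shape,bool); w[v-14:v+15,u-14:u+15]=1
    m=(H>4)&(H<28)&(S>70)&w
    p=max(blobs(m),key=lambda b:b[0][4]); hull=cv2.convexHull(np.argwhere(p[2])[:,::-1].astype(np.float32))
    M=cv2.moments(hull); c=(M["m10"]/M["m00"],M["m01"]/M["m00"])
    print(n,p[0],c,onplane(n,c,14).round(1))
x,y=base(-107.5,-18)
r.gripper_to(50)
q=best((x,y,130),YAW); r.reach([x,y,130],q); st("above")
r.line_to([x,y,86.5],feed=80,force_limit=6); st("down")
r.gripper_to(30); st("30")
im,_=r.camera("top"); cv2.imwrite("pics/top1.png",cv2.resize(im[160:230,280:380],(800,560),interpolation=cv2.INTER_CUBIC))
E
```

```text
top [166 190  15  15  83] (173.08227848101265, 196.93881856540082) [[477.4 243.8  14. ]]
side [227 271  17  14 114] (235.10562015503874, 277.42151162790697) [[479.4 245.9  14. ]]
above t4.6 [ 468.8 -148.6  129.9] F [ 0.4  0.1 -1.1] open 50.09 grip 0.0
down t5.3 [ 468.4 -149.8   86.4] F [ 0.5 -0.1  0.2] open 50.18 grip 0.0
30 t5.8 [ 468.  -149.4   86.5] F [-3.3 -0.2  2.4] open 30.10 grip 1.4
```

```bash
python3 - <<'E'
from h import *
for o in (23,21.4,20.5):
    r.gripper_to(o); s=st(o)
E
```

```text
23 t6.2 [ 468.6 -149.4   86.5] F [-2.1 -0.4  1. ] open 23.38 grip 4.0
21.4 t6.5 [ 469.2 -149.4   86.5] F [ 2.8  0.1 -5.2] open 21.73 grip 7.1
20.5 t6.7 [ 469.6 -149.4   86.5] F [ 5.1 -1.  -7.1] open 21.04 grip 13.0
```

View pics/top1.png

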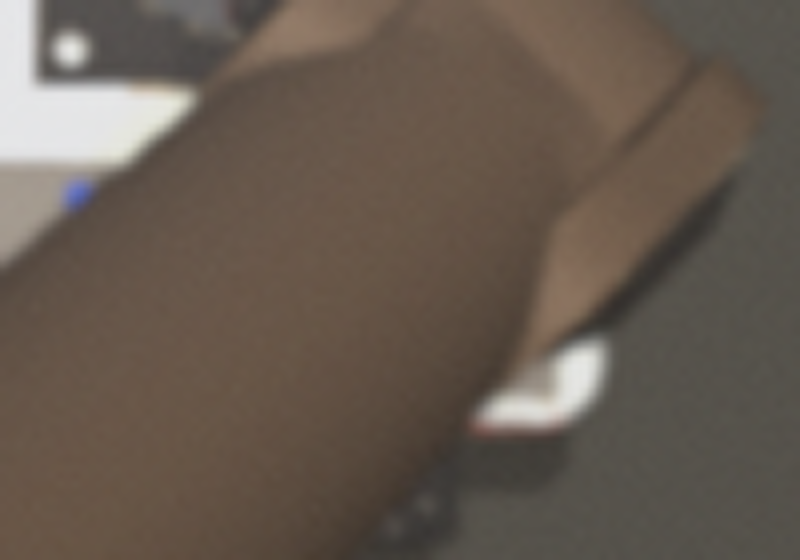

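```bash
python3 - <<'E'
from h import *
p=np.array(r.observe()["ee_pos"]); d=np.array([-np.sin(YAW),np.cos(YAW),0])
p[0]+=.4
print(r.line_to(list(p+36*d),feed=30,force_limit=25)); s=st("slid")
e=(np.array(s["ee_pos"])-p)@d; print("travel",e)
if 33<e<39:
    r.gripper_to(24); st("24"); r.gripper_to(50); s=st("open")
    x,y,_=s["ee_pos"]; r.line_to([x,y,140],feed=120); st("up")
E
```

```text
False
slid t8.0 [ 470.9 -113.3   86.5] F [ 0.4  0.2 -1.7] open 20.66 grip 12.3
travel 36.1947853649623
24 t8.3 [ 470.2 -113.4   86.3] F [-5.5  0.8  2.3] open 24.15 grip 2.4
open t8.9 [ 471.6 -113.6   86.7] F [0.1 0.1 1. ] open 49.76 grip 0.0
up t9.5 [ 471.5 -113.1  139.8] F [ 0.2 -0.3  0.4] open 50.07 grip 0.0
```

```bash
python3 - <<'E'
from h import *
th=np.radians(91.2); x,y=478.3,244.8
r.gripper_to(62)
r.reach([x,y,90],best((x,y,90),th)); st("above")
for n in ("top","side"):
    im,d=r.camera(n); np.savez(n+"2.npz",im=im,d=d)
a=np.load("top2.npz")["im"][160:230,280:380]; b=np.load("side2.npz")["im"][240:310,190:290]
cv2.imwrite("pics/c2.png",np.vstack([cv2.resize(k,(428,300),interpolation=cv2.INTER_CUBIC) for k in (a,b)]))
print(r.line_to([x,y,16.5],feed=70,force_limit=5)); st("down")
E
```

```text
above t11.3 [478.9 243.3  90.2] F [ 0.8  0.1 -0. ] open 61.85 grip 0.0
False
down t12.6 [478.6 244.9  16.9] F [ 0.6 -0.1  0.4] open 61.84 grip 0.0
```

View pics/c2.png

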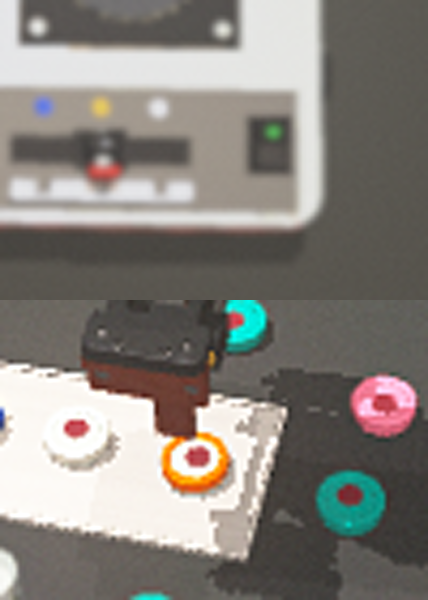

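```bash
python3 - <<'E'
from h import *
for p in ((478.3,244.8,17),(478.9,243.3-38,79),(478.9,243.3,79)):
    u,v=project("side",p); print((u-190)*4.28,300+(v-240)*4.28)
im,d=r.camera("side"); cv2.imwrite("pics/c3.png",cv2.resize(im[240:310,190:290],(600,420),interpolation=cv2.INTER_CUBIC))
im,d=r.camera("top"); cv2.imwrite("pics/c3t.png",im)
E
```

```text
195.0730176202715 456.0509603772673
206.96228366963786 340.60627442987624
190.33587104425922 386.8086044268063
```

View pics/c3.png

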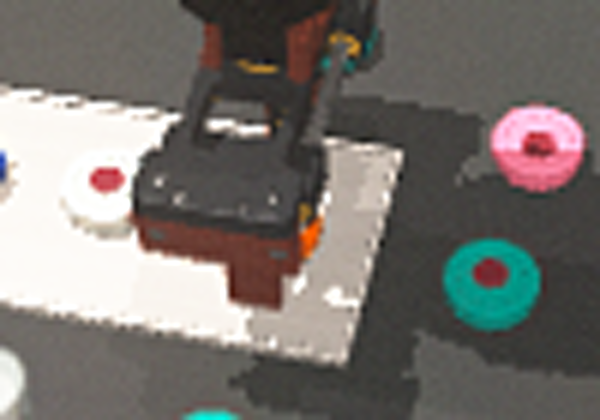

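```bash
python3 - <<'E'
from h import *
for o in (45,43,42,41):
    r.gripper_to(o); s=st(o)
    if s["grip_force"]>8: break
x,y,z=s["ee_pos"]; r.line_to([x,y,130],feed=150); s=st("lift")
im,d=r.camera("side"); cv2.imwrite("pics/c4.png",cv2.resize(im[200:310,180:300],(600,550),interpolation=cv2.INTER_CUBIC))
E
```

```text
45 t13.2 [478.3 244.8  16.5] F [0.  0.1 0.5] open 45.25 grip 0.0
43 t13.4 [478.3 244.7  16.5] F [1.2 0.3 0.5] open 42.87 grip 0.0
42 t13.7 [478.3 244.8  16.5] F [ 0.1 -0.4  0.1] open 41.91 grip 0.1
41 t13.9 [478.3 244.8  16.5] F [ 0.1  0.2 -0.1] open 41.38 grip 19.0
lift t14.8 [477.7 244.8 129.4] F [-0.1 -0.4  1.2] open 41.57 grip 19.0
```

View pics/c4.png

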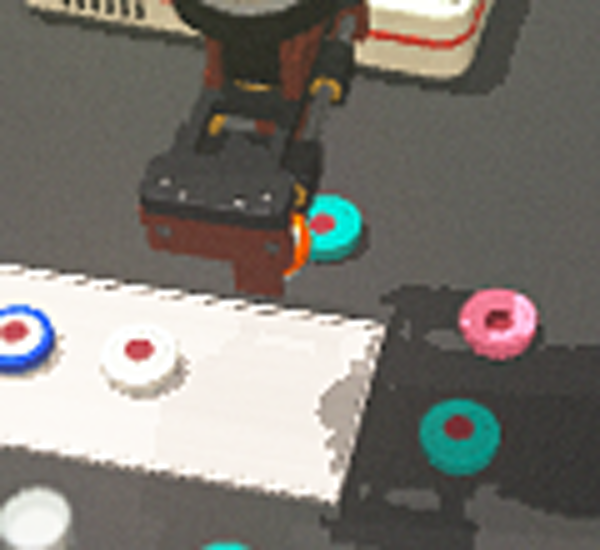

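```bash
python3 - <<'E'
from h import *
x,y=base(30,0)+[.8,0]; th=YAW+np.pi/2
r.reach([x,y,125],best((x,y,125),th)); st("above")
r.line_to([x,y,82],feed=70); r.sleep(.2); st("low")
print(r.line_to([x,y,74.5],feed=12,force_limit=2)); s=st("down")
r.gripper_to(44); r.gripper_to(62); s=st("open")
x,y,_=s["ee_pos"]; r.line_to([x,y,150],feed=120); r.gripper_to(0)
q=[450,60,200]; r.reach(q,best(q,th)); st("away")
for n in ("top","side"):
    im,d=r.camera(n); np.savez(n+"5.npz",im=im,d=d)
a=np.load("top5.npz")["im"][100:220,260:365]; b=np.load("side5.npz")["im"][140:225,180:300]
cv2.imwrite("pics/c5.png",np.hstack([cv2.resize(k,(395,450),interpolation=cv2.INTER_CUBIC) for k in (a,b)]))
im=np.load("top5.npz")["im"]; H,S,V=cv2.split(cv2.cvtColor(im,cv2.COLOR_BGR2HSV))
for n in ("top","side"):
    im=np.load(n+"5.npz")["im"]; H,S,V=cv2.split(cv2.cvtColor(im,cv2.COLOR_BGR2HSV))
    u,v=map(int,project(n,(607,-136,74))); w=np.zeros(H.shape,bool); w[v-14:v+15,u-14:u+15]=1
    m=(H>4)&(H<28)&(S>70)&w
    for p in blobs(m):
        if p[0][4]>20:
            M=cv2.moments(cv2.convexHull(np.argwhere(p[2])[:,::-1].astype(np.float32))); print(n,p[0],onplane(n,(M["m10"]/M["m00"],M["m01"]/M["m00"]),73).round(1))
E
```

```text
above t16.3 [ 607.5 -134.3  124.7] F [ 0.   0.8 -0. ] open 41.28 grip 19.0
low t17.3 [ 607.6 -136.3   82.5] F [-0.5 -0.9  0.3] open 41.63 grip 19.0
True
down t17.8 [ 607.2 -136.2   75.5] F [-1.5  0.6  5.5] open 41.32 grip 19.0
open t18.6 [ 606.8 -136.    74.9] F [-0.2  0.6  0.2] open 61.95 grip 0.0
away t21.4 [450.9  59.6 200.4] F [0.1 0.5 0.5] open 0.40 grip 0.0
top [302 136  17  17 119] [[ 607.2 -136.6   73. ]]
side [221 164  13  13  93] [[ 606.8 -129.6   73. ]]
side [239 166   3  10  22] [[ 565.5 -138.    73. ]]
```

View pics/c5.png

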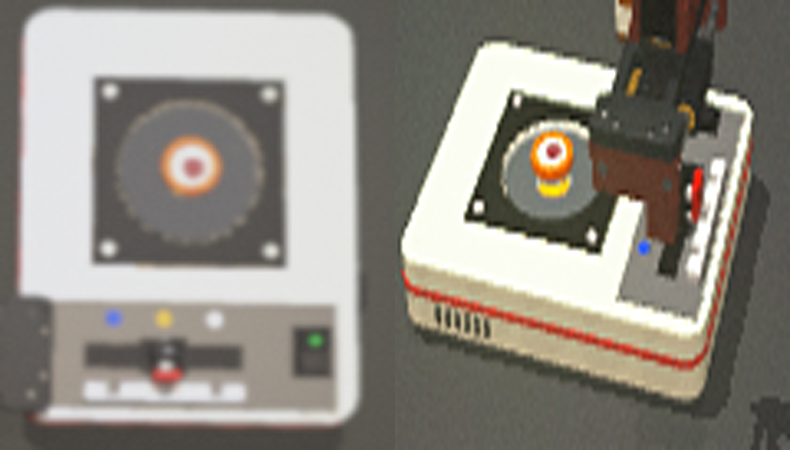

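```bash
python3 - <<'E'
from h import *
x,y=base(-87.5,-88)+[.8,0]; th=YAW+np.pi/2
r.reach([x,y,125],best((x,y,125),th)); r.line_to([x,y,92],feed=80); st("low")
print(r.line_to([x,y,82],feed=15,force_limit=20)); r.sleep(.2); st("pressed")
r.line_to([x,y,150],feed=120)
q=[450,60,220]; r.reach(q,best(q,th)); st("away")
for n in ("top","side"):
    im,d=r.camera(n); np.savez(n+"6.npz",im=im,d=d)
a=np.load("top6.npz")["im"]; z=np.load("top5.npz")["im"]
cv2.imwrite("pics/c6.png",np.vstack([np.hstack([cv2.resize(k[180:210,300:360],(390,195),interpolation=cv2.INTER_CUBIC) for k in (z,a)]),cv2.resize(a[90:250,100:420],(780,390))]))
P0=cloud("top",np.load("top5.npz")["d"]); P1=cloud("top",np.load("top6.npz")["d"])
for dx in (-112,-106,-100,-94,-88):
    u,v=project("top",[*base(dx,-88),72]); u,v=round(u),round(v); print(dx,P0[v,u-2:u+3,2].mean().round(1),P1[v,u-2:u+3,2].mean().round(1))
E
```

```text
low t23.2 [ 486.6 -220.1   91.7] F [-0.3  0.6  0.3] open 0.21 grip 0.0
False
pressed t24.2 [ 486.8 -220.1   81.9] F [ 0.5  0.3 -0. ] open 0.25 grip 0.0
away t26.1 [450.1  59.3 219.8] F [-0.7  0.3 -1. ] open 0.39 grip 0.0
-112 71.7 76.3
-106 71.2 71.3
-100 72.4 69.1
-94 74.2 70.3
-88 66.9 67.7
```

View pics/c6.png

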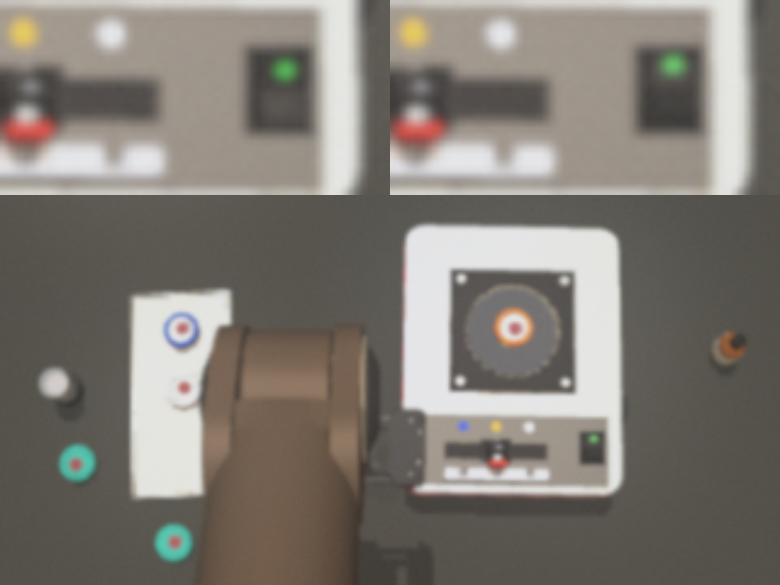

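The rocker has flipped: its front end now reads 76 mm and its back end is down. The slider stands at amber with the tab out, and the dish is centred on the plate. The other things have not moved.

```bash
python3 -c "
from h import *
print(r.job_done())"
```

```text
the job is handed in; nothing more can be done
None
```

I handed the job in after about 26 s, well under the 51 s limit: the filter slider is latched at amber, the orange-banded dish is upright in the middle of the stage plate, and the lamp was switched on last; the judge's verdict wasn't shown.

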